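# Move the spice caddy from stand to stand

## Robot

A 6-joint arm with a two-finger parallel gripper is mounted at the origin on a cart in front of the work surface, level with it; the furniture and walls round the work are solid. World frame = base frame: x ahead of the robot, y to its left, z up, the work surface at z = 0. Lengths are in m, angles in rad, forces in N, time in s.
With the tool pointing down it reaches from about 0.275 to 0.85 m from the base axis. Payload 5.2 kg.
Tool frame: the origin (TCP) lies at the very end of the fingers, on their centre line; the grasp point (between the pads) lies 19 mm behind it (robot.hold_point_z is the distance from the TCP to the grasp point, in m); z points along the fingers, y is the line along which they close (so a half turn about z gives the same grasp; the last joint's range is limited). The gripper opens to 85 mm and grips with 20 to 120 N. Pads are 22 mm wide; open, the fingers measure 114 mm over their backs; the gripper's body (76 mm by 85 mm) begins 54 mm behind the grasp point. The pads swing forward as they close: fully open they stand 13 mm farther back than shut.
Start: joints at [-1.471, 0.259, 1.535, -0, 1.348, -0.203], TCP at [0.164, -0.525, 0.231] pointing down, gripper open.
Joint ranges: [-3.14, 3.14], [-0.91, 2.08], [0.19, 2.58], [-1.22, 4.36], [0.22, 2.71], [-3.12, 3.12]. Speed limits (rad/s): [2.57, 2.57, 3.14, 3.14, 3.14, 3.14].

## Interface

Orientations are given as a unit quaternion [w, x, y, z].
In Python, from bench import robot gives the robot as it stands.
- The arm moves only by the tool jog_arm, never from a script. Its argument "series" is a list of rows, each a list of 5 numbers: the shift along the tool's x, y, z in cm, then the turn about the tool's z in degrees, then the closure, from -1 (fully open) to 1 (shut). In form: [[x, y, z, yaw, hand], ...]. A call has 1 to 20 rows; each row is the pose to reach, as a shift and turn from the pose commanded when the call began, along the tool's axes at that moment; what a row does not reach only later rows make up. A row lasts 1/12 s, in which the tool goes at most 41.7 mm and 7.16 degrees, less where a joint would pass 70% of its speed; a pose out of reach is approached as far as the arm can. A call with a gripper value outside its range is refused whole. The fingers move at their own pace and stop on an object; "grip_force" is the grip in N (left out, the last holds). Time passes only in rows, so rows that repeat a pose let the fingers close. It gives the time, the measured TCP pose, the force, the opening and the grip force at its end, in the units of the state.
- robot.state(): the state, without advancing time (a new reading comes with each control period).
- robot.snapshot(name): name is "side" or "top" or "wrist"; returns a dict with "img" (420x560x3 uint8, blue, green, red), "fov_y" (degrees; the focal length in pixels is half the picture's height over the tangent of half this angle, whatever the lens; pixels are square), "cx", "cy" (the principal point, pixels), "camera_from_world" (4x4, takes a point from world to camera coordinates). Camera axes: x right, y down, z forward; pixel columns grow to the right and rows downward; lengths in m; the calibration is good to about 2 mm. A picture is of the moment at which its call begins. There is no depth.
- robot.finish_job(): hands the job in; it is judged then, once.
The state is a dict: "clock": time; "joint_positions": joint angles; "joint_vel": joint speeds; "effort": joint torques, N m; "ee_pos": TCP position; "orientation": TCP orientation; "ft_force": force on the tool from outside, world axes, zero at the start; "torque": the same for the moment, N m; "opening": opening from 0.0 (shut) to 1.0 (fully open); "grasp_force": force on a finger pad.
Only numpy, scipy, OpenCV 4.12 (cv2) and the standard library are available. Lean on these libraries where they do the work, as an engineer would, in place of code of your own. Each camera call takes 0.05 s, during which the arm holds its last target. There are 200 camera calls.

## Task

Move the hanging spice caddy from the stand it is clipped to over to the empty stand, whose hooks have been set to a height of their own: unclip it straight upwards by its wooden grip, carry it across level with both jars in it and without setting it down or bumping the things on the counter, and press it gently down onto the empty stand's two hooks until the spring catch has snapped out over its hanger bar. Then let go, so that it hangs there level with both jars upright in it.

Things in the scene. Friction and masses are not known exactly. Their poses are not given: they have to be found in the camera images.
- caddy: dark wire basket, 51 (x) by 99 (y) by 162 mm high, with two spice jars in it (0.4 kg in all). Origin: centre of its underside; z up, +x towards its back, which faces the stand. Two rubber feet (12 mm thick, 10 mm up, at y = +-30) jut from the back to x = 54 mm and lean on the stand's panel, below its hooks, so that it hangs level: come and go from the front, not from above
- caddy_grip (a point): centre of the caddy's wooden grip board, at (0, 0, 150) mm of the caddy: 14 thick (x), 91 long (y), 24 mm high (z), its long sides free, jar tops 42 mm below this point. Take it from above, fingers closing along the caddy's x
- caddy_bar (a point): middle of the caddy's polished hanger bar, behind its back at (49, 0, 100) mm of the caddy: 7 mm thick, along y, held by a lug at each end, 85 mm free between the lugs
- stand_a: stand on which the caddy hangs at the start: fixed wooden foot 150 (x) by 130 (y) by 14 mm, steel column behind, on it a panel with the same hooks and catch as stand_b. Origin: centre of the foot's underside; hooks face its -x. The caddy has the stand's yaw; its bar lies 175 mm above the worktop. Pulling the bar up out of the catch takes about 7 to 11 N over the first 7 mm
- stand_b: the empty stand, same model, fixed; origin as on stand_a. A caddy hung on it has its yaw, and its origin lies 22 mm in front (-x) of this one. Its head (panel, hooks, catch) is clamped by hand at some height on the column: the axis of a seated bar lies 159 to 191 mm above the worktop. That height is not reported: feel for it (or look)
- stand_b_mark (a point): on top of stand_b's foot (14 mm high), straight below the middle of a seated bar. The two upturned hooks above are 78 mm wide over all, 3.5 mm play to each lug; jaws 9.5 mm wide (x) for the 7 mm bar, seated against the front prongs, 1.2 mm off centre. From a seated bar's axis the prong tips reach 20 mm up and 13 mm forward, the black catch housing behind 18 mm up, the hooks 10 mm down
- catch_b (a joint): spring catch of stand_b, a white nose between the hooks, bevelled 45 degrees above and below: 0 = fully out (jaws empty, or bar home below it). The bar meets it 11 to 15 mm above the seat; 7 to 11 N (more than the caddy's weight) presses it back, 0.0035 m as the bar passes its edge 7 mm above the seat; then the bar snaps down to the rigid jaw floor and the nose springs out over it
- jar_1: spice jar, 41 mm thick, 105 mm high, standing in the caddy at (0, +24, 3) mm of its frame; origin: centre of its underside
- jar_2: spice jar, 41 mm thick, 105 mm high, standing in the caddy at (0, -24, 3) mm of its frame; origin: centre of its underside
- orange: orange, 73 mm, on the worktop between the stands, loose; origin at its underside
- shaker: small glass shaker with a metal cap, 44 mm thick, 90 mm high, on the worktop between the stands, loose; origin at its underside
- jar_3: single spice jar, 41 mm thick, 105 mm high, on the worktop between the stands, farther back, loose; origin at its underside
- tin: food tin, 75 mm thick, 58 mm high, on the worktop to the left, loose; origin at its underside
There are look-alikes about, which are no part of the job. What is shaped like the jar_2 but blue is not meant.

How it is judged:
On the way, in this order (a step that is already met when the one before it is completed fails the run):
1. the caddy is lifted clear of its first stand, held in the fingers and level (contact force between caddy and stand_a below 0.05 N and contact force between caddy and the fingers above 1 N and distance of caddy from where it was at the start of the episode above 0.02 m), for 0.1 s.
2. at the second stand, the bar pushes the spring catch back to pass it (value of joint catch_b above 0.0027 m and horizontal distance between caddy_bar and stand_b_mark below 0.008 m).
At the end, for the whole second after the job is handed in: The caddy hangs at rest on stand_b, let go, underside 50 to 100 mm up, bar within 6 mm (from above) of its seat, level within 0.06 rad, catch sprung out over the bar (under 1.2 mm); both jars upright (0.15 rad), on the caddy's floor (within 12 mm) and within 35 mm of its origin (value of joint catch_b below 0.0012 m and horizontal distance between caddy_bar and stand_b_mark below 0.006 m and contact force between caddy and stand_b above 2 N and height (world z) of caddy between 0.05 and 0.1 m and angle between caddy's own z axis and vertical below 0.06 rad and linear speed of caddy below 0.02 m/s and z of each of jar_1, jar_2 in the frame of caddy below 0.012 m and distance between each of jar_1, jar_2 and caddy below 0.035 m and angle between each of jar_1, jar_2's own z axis and vertical below 0.15 rad); the robot touches nothing.
It fails at once if the caddy is tipped more than 0.2 rad (angle between caddy's own z axis and vertical above 0.2 rad).
It fails at once if the caddy is set down or hangs lower than 30 mm above the worktop (height (world z) of caddy below 0.03 m).
It fails at once if the contact forces of the caddy on the second stand add up to more than 40 N (contact force between caddy and stand_b above 40 N).
It fails at once if something else on the counter is pushed more than 20 mm (distance of any of orange, shaker, jar_3, tin from where it was at the start of the episode above 0.02 m).
It also fails if it takes over 64 s, if anything falls off the work surface, if the arm or the gripper's body presses on something with over 40 N, if the wrist force passes 120 N, or if a joint passes its speed limit or range.

## Working session

There is one attempt and no reset: what is moved stays moved. The work goes in short steps, Python scripts to look and compute and a tool call to move; the robot and the scene stay as the last step left them, time stands still between calls to the robot, and variables do not carry over. Pictures are saved under pics/ and viewed, at most 10 in all, crops included, and the job is handed in when it is done.

Besides the shell and the picture viewer there is one more tool, called after "Request:" in YAML: its name, and indented under it one key for each argument. jog_arm: Moves the arm, as the interface text tells. Its arguments: {"type":"object","properties":{"series":{"type":"array"},"grip_force":{"type":"number"}},"required":["series"]}

```bash
mkdir -p pics
cat > h.py <<'E'
import numpy as np,cv2,json
from bench import robot
def snap(n,name):
    s=robot.snapshot(n); cv2.imwrite(f'pics/{name}.png',s['img'])
    np.savez(f'pics/{name}.npz',img=s['img'],T=s['camera_from_world'],f=s['img'].shape[0]/2/np.tan(np.radians(s['fov_y'])/2),cx=s['cx'],cy=s['cy']);return load(name)
def load(name): return dict(np.load(f'pics/{name}.npz'))
def ray(s,u,v):
    T=s['T'];R=T[:3,:3];c=-R.T@T[:3,3];d=R.T@np.array([(u-s['cx'])/s['f'],(v-s['cy'])/s['f'],1]);return c,d
def onz(s,u,v,z):
    c,d=ray(s,u,v);return c+d*(z-c[2])/d[2]
def proj(s,p):
    q=s['T']@np.append(p,1);return q[:2]/q[2]*s['f']+[s['cx'],s['cy']]
def tri(a,b):
    # a,b=(s,u,v)
    A=[];y=[]
    for s,u,v in (a,b):
        c,d=ray(s,u,v);d/=np.linalg.norm(d);P=np.eye(3)-np.outer(d,d);A.append(P);y.append(P@c)
    return np.linalg.lstsq(np.vstack(A),np.hstack(y),rcond=None)[0]
E
python3 - <<'E'
from h import *
for n in('side','top'):
    s=snap(n,n+'0');T=s['T'];print(n,-T[:3,:3].T@T[:3,3],T[2,:3],s['f'])
s=robot.state();print(s['ee_pos'],s['orientation'],s['ft_force'])
E
```

```text
side [-0.1596978   0.58718865  0.56223677] [ 0.7212081  -0.53694248 -0.43766614] 392.2430898967531
top [0.33508044 0.08928914 1.42036771] [ 0.13117533  0.00781558 -0.99132838] 443.07507950816625
[ 0.16396669 -0.52450432  0.23056811] [-8.16742961e-04  9.88562009e-01  1.50812752e-01  4.21678640e-05] [-0.45180896 -1.07431491  0.29691561]
```

View pics/side0.png

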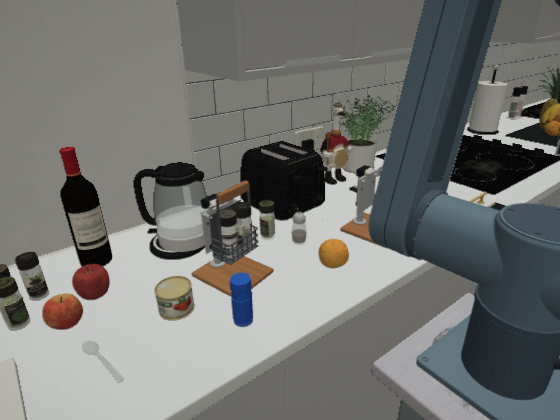

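View pics/top0.png

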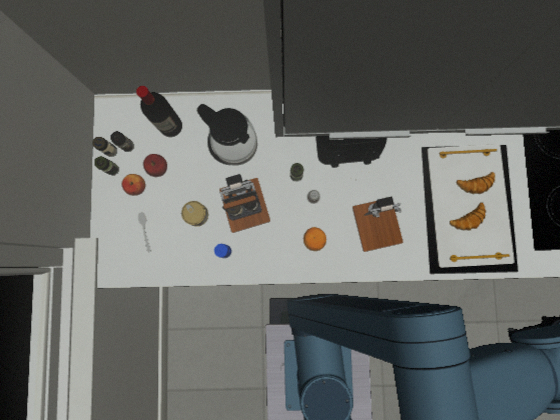

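Run:
```python
from h import *
t=load('top0');s=load('side0')
def crop(s,x,y,w,h): return cv2.resize(s['img'][y:y+h,x:x+w],(400,300),interpolation=cv2.INTER_CUBIC)
m=np.vstack([np.hstack([crop(t,205,170,80,60),crop(t,340,185,80,60)]),np.hstack([crop(s,185,175,100,75),crop(s,325,160,100,75)])])
cv2.imwrite('pics/m1.png',m)
hsv=cv2.cvtColor(t['img'],cv2.COLOR_BGR2HSV)
w=cv2.inRange(hsv,(3,80,60),(18,210,230))
for nm,(x0,y0,x1,y1),z in(('footA',(210,170,285,240),.014),('footB',(345,190,415,260),.014)):
    k=np.zeros_like(w);k[y0:y1,x0:x1]=w[y0:y1,x0:x1]
    p=cv2.findNonZero(k)[:,0].astype(float)
    q=np.array([onz(t,u,v,z)[:2] for u,v in p])
    r=cv2.minAreaRect((q*1000).astype(np.float32));print(nm,len(p),r,cv2.boxPoints(r).round(1).tolist())
for nm,(u,v),z in(('orange',(315,239),.036),('shaker',(313,196),.09),('jar3',(297,172),.105),('tin',(194,213),.058)):
    print(nm,onz(t,u,v,z).round(3))
```

```text
footA 858 ((529.264892578125, 218.1606903076172), (147.2980194091797, 129.52252197265625), 15.908098220825195) [[440.70001220703125, 260.29998779296875], [476.20001220703125, 135.6999969482422], [617.7999877929688, 176.10000610351562], [582.2999877929688, 300.6000061035156]]
footB 1572 ((456.9926452636719, -204.0889892578125), (147.82603454589844, 128.29835510253906), 11.68875789642334) [[371.6000061035156, -156.1999969482422], [397.6000061035156, -281.8999938964844], [542.4000244140625, -251.89999389648438], [516.4000244140625, -126.30000305175781]]
orange [ 0.413 -0.004  0.036]
shaker [0.54  0.002 0.09 ]
jar3 [0.613 0.049 0.105]
tin [0.501 0.37  0.058]
```

View pics/m1.png

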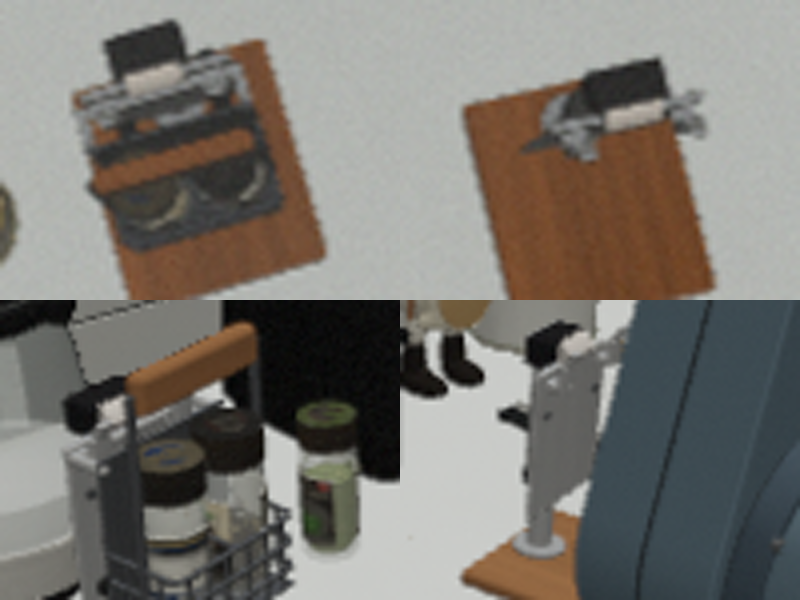

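Run:
```python
from h import *
t=load('top0');s=load('side0')
g=tri((t,240,202.4),(s,233.7,192));print('grip tri',g,onz(t,240,202.4,.237))
cA=np.array([508.1,212.1,225])/1000
print('expected grip proj',proj(t,cA),proj(s,cA))
print('noseA',tri((t,236,185.6),(s,214.5,201)),'noseB',tri((t,386.4,207.4),(s,468.75,171)))
# housing tops: top centre + side
print('houseB', tri((t,385,201),(s,463,166)),'houseA',tri((t,234,179),(s,208.7,201)))
```

```text
grip tri [0.50662059 0.20985733 0.22380876] [0.50494489 0.20884418 0.237     ]
expected grip proj [239.24621192 201.89794957] [232.20754356 191.52338406]
noseA [0.56152081 0.22654135 0.18721779] noseB [ 0.37464762 -0.24052372  0.21944838]
houseB [ 0.39018082 -0.23672527  0.22967099] houseA [0.58131115 0.23201493 0.18167656]
```

Request:
jog_arm:
  series:
    - [0,0,-5,0,-1]
    - [0,0,-9,0,-1]
    - [54.7,-60,-9,-88.5,-1]
    - [54.7,-60,-9,-88.5,-1]
    - [54.7,-60,-9,-88.5,-1]
    - [54.7,-60,-9,-88.5,-1]
    - [54.7,-60,-9,-88.5,-1]
    - [54.7,-60,-9,-88.5,-1]
    - [54.7,-60,-9,-88.5,-1]
    - [54.7,-60,-9,-88.5,-1]
    - [54.7,-60,-9,-88.5,-1]
    - [54.7,-60,-9,-88.5,-1]
    - [54.7,-60,-9,-88.5,-1]
    - [54.7,-60,-9,-88.5,-1]
    - [54.7,-60,-9,-88.5,-1]
    - [54.7,-60,-9,-88.5,-1]
    - [54.7,-60,-9,-88.5,-1]
    - [54.7,-60,-9,-88.5,-1]
    - [54.7,-60,-9,-88.5,-1]
    - [54.7,-60,-9,-88.5,-1]

```text
clock: 1.77
ee_pos: [0.4812, 0.157, 0.3205]
orientation: [-0.0, 0.603, 0.798, -0.0]
ft_force: [0.4, -0.8, 0.5]
opening: 1.0
grasp_force: 0.0
```

Run:
```python
from h import *
t=load('top0');s=load('side0')
print('noseB',tri((t,386.4,207.4),(s,368.75,171)))
st=robot.state();q=st['orientation'];print(st['clock'],st['ee_pos'],q,np.degrees(2*np.arctan2(q[2],q[1])),st['opening'],st['ft_force'],st['joint_positions'])
```

```text
noseB [ 0.48879125 -0.19969088  0.17493296]
1.7667 [0.48115011 0.15703475 0.3205108 ] [-9.86313200e-05  6.02631814e-01  7.98019323e-01 -2.16637252e-04] 105.8827557818996 1.0004453490889 [ 0.44511319 -0.82901802  0.52697711] [ 9.49029710e-02  1.32833553e-01  1.47677701e+00 -1.86341309e-04
  1.53242023e+00 -1.82296222e-01]
```

Request:
jog_arm:
  series:
    - [0,0,0,0,-1]
    - [0,0,0,0,-1]
    - [0,0,0,0,-1]

```text
clock: 2.02
ee_pos: [0.4805, 0.1545, 0.3202]
orientation: [-0.0, 0.602, 0.798, -0.001]
ft_force: [-0.5, -1.2, 0.1]
opening: 1.001
grasp_force: 0.0
```

Run:
```python
from h import *
st=robot.state();q=st['orientation'];print(st['clock'],st['ee_pos'],np.degrees(2*np.arctan2(q[2],q[1])))
```

```text
2.0167 [0.48051222 0.15450289 0.32016693] 105.90675971446484
```

Request:
jog_arm:
  series:
    - [2.5,2,0,0,-1]
    - [4.7,4.1,0,0,-1]
    - [4.7,4.1,2,0,-1]
    - [4.7,4.1,3,0,-1]
    - [4.7,4.1,3,0,-1]
    - [4.7,4.1,3,0,-1]
    - [4.7,4.1,3,0,-1]

```text
clock: 2.6
ee_pos: [0.5076, 0.2098, 0.2917]
orientation: [0.0, 0.604, 0.797, 0.0]
ft_force: [0.2, 0.4, -0.7]
opening: 1.004
grasp_force: 0.0
```

Run:
```python
from h import *
w=snap('wrist','w1');st=robot.state();q=st['orientation'];print(st['ee_pos'],np.degrees(2*np.arctan2(q[2],q[1])),st['ft_force'])
hsv=cv2.cvtColor(w['img'],cv2.COLOR_BGR2HSV);m=cv2.inRange(hsv,(3,80,60),(18,230,240))
n,l,S,c=cv2.connectedComponentsWithStats(m)
for i in range(1,n):
    if S[i][4]>300:
        r=cv2.minAreaRect(cv2.findNonZero((l==i).astype(np.uint8)));print(S[i],r)
        P=np.array([onz(w,*p,.237) for p in cv2.boxPoints(r)]);print(P.round(4).tolist(),P.mean(0))
print(proj(w,[.507,.211,.237]))
```

```text
[0.50786335 0.2100464  0.29194756] 105.75673580011969 [-0.16893899 -0.35588913  0.35473094]
[ 246  130  105   88 2681] ((298.0, 173.5), (87.0, 104.0), 90.0)
[[0.4662, 0.2733, 0.237], [0.531, 0.2916, 0.237], [0.551, 0.2358, 0.237], [0.4802, 0.2158, 0.237]] [0.50711188 0.25411705 0.237     ]
[ 271  163   21  119 2166] ((281.0, 222.0), (118.0, 20.0), 90.0)
[[0.4873, 0.2572, 0.237], [0.5002, 0.2608, 0.237], [0.5251, 0.1756, 0.237], [0.5105, 0.1715, 0.237]] [0.5058     0.21626611 0.237     ]
[314 166  12  41 328] ((319.5, 186.0), (40.0, 11.0), 90.0)
[[0.5156, 0.2631, 0.237], [0.5227, 0.2651, 0.237], [0.5315, 0.2386, 0.237], [0.5241, 0.2365, 0.237]] [0.5234653  0.25084753 0.237     ]
[190 270  21  46 528] ((201.20091247558594, 293.4319152832031), (17.613910675048828, 45.38969421386719), 6.483073711395264)
[[0.4569, 0.125, 0.237], [0.4534, 0.165, 0.237], [0.4663, 0.167, 0.237], [0.4706, 0.127, 0.237]] [0.46179609 0.14600799 0.237     ]
[192 355  37  18 400] ((209.6431121826172, 364.0672302246094), (36.29021072387695, 16.618331909179688), 3.3664605617523193)
[[0.4681, 0.0705, 0.237], [0.4657, 0.0876, 0.237], [0.4949, 0.0937, 0.237], [0.4979, 0.0766, 0.237]] [0.48164694 0.08210166 0.237     ]
[280.6222106 232.7429459]
```

View pics/w1.png

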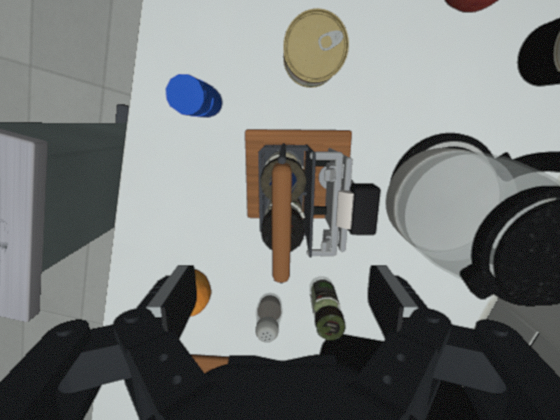

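Request:
jog_arm:
  series:
    - [0.3,0,2,0,-1]
    - [0.3,0,4.5,0,-1]
    - [0.3,0,6.5,0,-1]
    - [0.3,0,8.3,0,-1]
    - [0.3,0,8.3,0,-1]
    - [0.3,0,8.3,0,-1]
    - [0.3,0,8.3,0,0]
    - [0.3,0,8.3,0,1]
    - [0.3,0,8.3,0,1]
    - [0.3,0,8.3,0,1]
    - [0.3,0,8.3,0,1]
    - [0.3,0,8.3,0,1]
    - [0.3,0,8.3,0,1]
    - [0.3,0,8.3,0,1]
    - [0.3,0,8.3,0,1]
    - [0.3,0,8.3,0,1]
  grip_force: 100

```text
clock: 3.98
ee_pos: [0.507, 0.214, 0.2086]
orientation: [0.0, 0.603, 0.798, 0.0]
ft_force: [-2.3, -1.2, 5.8]
opening: 0.142
grasp_force: 97.9
```

Run:
```python
from h import *
st=robot.state();q=st['orientation'];print(st['ee_pos'],np.degrees(2*np.arctan2(q[2],q[1])),st['ft_force'],st['torque'],st['opening'],st['grasp_force'])
```

```text
[0.50701439 0.21397712 0.20856404] 105.85286343281331 [-2.2504347  -1.18318519  5.77203839] [-0.19022309  0.10492376 -0.07118621] 0.14150052678220457 97.9098916053772
```

Request:
jog_arm:
  series:
    - [0,0,-0.1,0,1]
    - [0,0,-0.2,0,1]
    - [0,0,-0.3,0,1]
    - [0,0,-0.4,0,1]
    - [0,0,-0.5,0,1]
    - [0,0,-0.6,0,1]
    - [0,0,-0.7,0,1]
    - [0,0,-0.8,0,1]
    - [0,0,-0.9,0,1]
    - [0,0,-1.0,0,1]
    - [0,0,-1.2,0,1]
    - [0,0,-1.4,0,1]
    - [0,0,-1.6,0,1]
    - [0,0,-1.8,0,1]
    - [0,0,-2.1,0,1]
    - [0,0,-2.4,0,1]
    - [0,0,-2.7,0,1]
    - [0,0,-3.0,0,1]
    - [0,0,-3.2,0,1]
    - [0,0,-3.2,0,1]

```text
clock: 5.65
ee_pos: [0.5071, 0.2141, 0.2404]
orientation: [0.0, 0.603, 0.798, 0.0]
ft_force: [0.5, 0.2, -4.6]
opening: 0.147
grasp_force: 98.7
```

Run:
```python
from h import *
st=robot.state();q=st['orientation'];print(st['ee_pos'],np.degrees(2*np.arctan2(q[2],q[1])),st['ft_force'],st['torque'],st['opening'],st['grasp_force'])
s=snap('side','s2');cv2.imwrite('pics/s2c.png',cv2.resize(s['img'][140:290,150:310],(640,600),interpolation=cv2.INTER_CUBIC))
```

```text
[0.50714903 0.21405281 0.24044865] 105.8477859291594 [ 0.52681838  0.19400369 -4.58543795] [-0.0397745   0.05367856 -0.07199844] 0.14727651333779065 98.67434978485107
```

View pics/s2c.png

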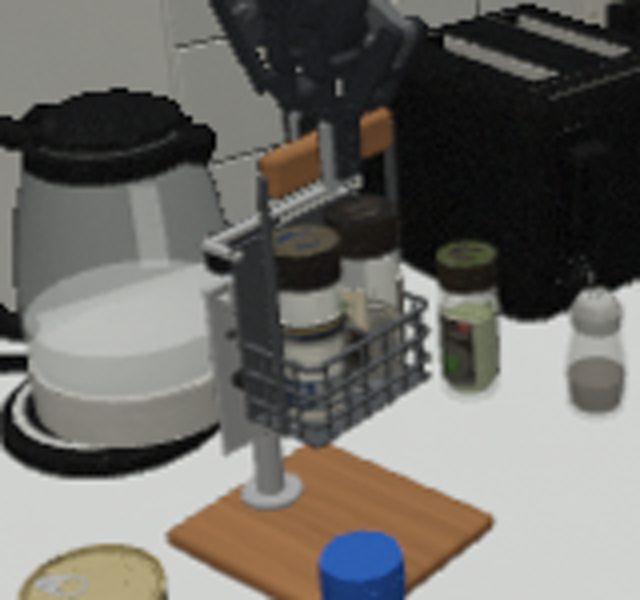

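Request:
jog_arm:
  series:
    - [0,-0.3,0,0,1]
    - [0,-1,0,0,1]
    - [0,-2,0,0,1]
    - [0,-3,0,0,1]
    - [0,-4,0,0,1]
    - [0,-5,-0.3,0,1]
    - [0,-6,-1,0,1]
    - [0,-7,-1.8,0,1]
    - [0,-7.7,-2.4,0,1]
    - [0,-8,-2.8,0,1]
    - [0,-8,-2.8,0,1]
    - [0,-8,-2.8,0,1]

```text
clock: 6.7
ee_pos: [0.4303, 0.1922, 0.2685]
orientation: [0.001, 0.603, 0.798, 0.001]
ft_force: [0.6, 0.3, -4.0]
opening: 0.146
grasp_force: 98.7
```

Run:
```python
from h import *
st=robot.state();q=st['orientation'];print(st['ee_pos'],np.degrees(2*np.arctan2(q[2],q[1])),st['ft_force'],st['opening'])
a=2*np.arctan2(q[2],q[1]);d=np.array([.356,-.223])-st['ee_pos'][:2]
print(d@[np.cos(a),np.sin(a)],d@[np.sin(a),-np.cos(a)])
```

```text
[0.43032444 0.19222024 0.26846746] 105.84366386503042 [ 0.55058044  0.32019285 -3.96029189] 0.14602211743068375
-0.3791545392804129 -0.18486158590146834
```

Request:
jog_arm:
  series:
    - [-0.4,-0.2,0,0,1]
    - [-1.2,-0.6,0,0.1,1]
    - [-2.4,-1.2,0,0.3,1]
    - [-4.2,-2.0,0,0.5,1]
    - [-6.5,-3.2,0,0.8,1]
    - [-9.1,-4.4,0,1.1,1]
    - [-11.9,-5.8,0,1.4,1]
    - [-14.8,-7.2,0,1.7,1]
    - [-17.8,-8.7,0,2,1]
    - [-20.8,-10.2,0,2.3,1]
    - [-23.8,-11.6,0,2.6,1]
    - [-26.8,-13.1,0,2.9,1]
    - [-29.8,-14.5,0,3.2,1]
    - [-32.5,-15.8,0,3.5,1]
    - [-34.8,-17,0,3.8,1]
    - [-36.5,-17.8,0,4,1]
    - [-37.5,-18.3,0,4.15,1]
    - [-37.9,-18.5,0,4.15,1]
    - [-37.9,-18.5,0,4.15,1]
    - [-37.9,-18.5,0,4.15,1]

```text
clock: 8.37
ee_pos: [0.3553, -0.2222, 0.2675]
orientation: [-0.001, 0.631, 0.775, 0.0]
ft_force: [0.2, 0.5, -4.4]
opening: 0.145
grasp_force: 98.7
```

Run:
```python
from h import *
st=robot.state();q=st['orientation'];print(st['ee_pos'],np.degrees(2*np.arctan2(q[2],q[1])),st['ft_force'],st['opening'])
s=snap('side','s3');t=snap('top','t3');w=snap('wrist','w3')
def crop(s,x,y,w,h): return cv2.resize(s['img'][y:y+h,x:x+w],(400,300),interpolation=cv2.INTER_CUBIC)
ps=proj(s,[.43,-.21,.2]);pt=proj(t,[.43,-.21,.2]);pw=proj(w,[.45,-.2,.2]);print(ps,pt,pw)
full=cv2.resize(w['img'],(400,300))
def at(im,p,W,H): 
    x=int(np.clip(p[0]-W/2,0,560-W));y=int(np.clip(p[1]-H/2,0,420-H));print(x,y);return crop(im,x,y,W,H)
cv2.imwrite('pics/m3.png',np.vstack([np.hstack([at(s,ps,120,90),at(t,pt,100,75)]),np.hstack([full,at(w,pw,200,150)])]))
```

```text
[ 0.35529519 -0.22220769  0.26752602] 101.69961241156815 [ 0.238753    0.50044422 -4.39706775] 0.14486201518134423
[389.34229228 167.28870745] [393.62905378 227.60244918] [408.72576462 225.89372382]
329 122
343 190
308 150
```

View pics/m3.png

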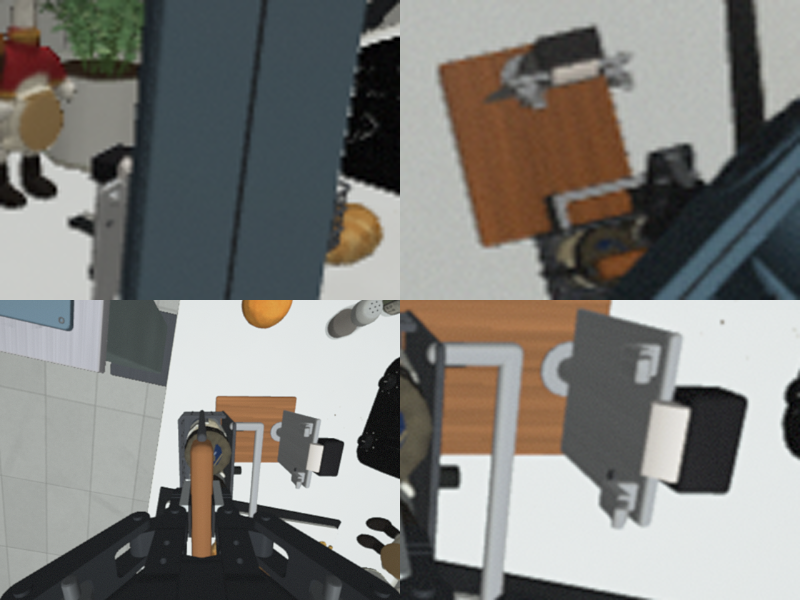

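Run:
```python
from h import *
w=load('w3');t=load('t3')
a=np.radians(101.7);X=np.array([np.sin(a),-np.cos(a)]);Y=np.array([np.cos(a),np.sin(a)]) # caddy x, y dirs
tcp=np.array([.3553,-.2222])
def loc(p): d=p[:2]-tcp; return np.array([d@X,d@Y]).round(4)
for p in((361.5,190),(354.5,280),(370,175),(348,298)):
    print('bar',p,loc(onz(w,*p,.234)))
g=cv2.cvtColor(w['img'],cv2.COLOR_BGR2GRAY)
for v in (190,220,250,280): print(v,g[v,335:385].tolist())
for p in((270,220),(296,220),(270,350),(296,350)): print('grip',loc(onz(w,*p,.295)))
print('expected bar ends px',[proj(w,np.append(tcp+.049*X+y*Y,.234)).round(1) for y in(.046,0,-.046)])
# hook positions of B in caddy frame: expected mark
for z in(.16,.18): print('seat', [proj(w,np.append(np.array([.4834,-.1986])+y*Y,z)).round(1) for y in(.039,0,-.039)])
# top bar corners: crop scale 4 off 343,190
for p in((560,200),(638,185)): print('topbar',loc(onz(t,343+(p[0]-400)/4,190+p[1]/4,.2375)))
```

```text
bar (361.5, 190) [0.0496 0.0378]
bar (354.5, 280) [ 0.0499 -0.0244]
bar (370, 175) [0.054  0.0471]
bar (348, 298) [ 0.0465 -0.0383]
190 [119, 121, 120, 121, 119, 120, 121, 120, 119, 120, 122, 122, 121, 121, 123, 122, 123, 123, 120, 124, 116, 106, 119, 145, 170, 183, 184, 184, 181, 182, 179, 180, 171, 141, 122, 120, 121, 123, 122, 122, 120, 124, 121, 118, 130, 163, 179, 179, 178, 177]
220 [116, 117, 117, 117, 119, 116, 115, 117, 117, 117, 116, 116, 117, 115, 113, 112, 115, 112, 110, 105, 127, 156, 177, 183, 185, 182, 179, 181, 179, 173, 145, 118, 112, 111, 112, 113, 112, 113, 113, 112, 114, 113, 111, 114, 111, 110, 113, 113, 113, 111]
250 [231, 231, 232, 232, 232, 232, 232, 232, 231, 232, 232, 232, 232, 231, 234, 234, 216, 155, 138, 165, 182, 184, 184, 181, 180, 179, 174, 187, 223, 231, 232, 231, 231, 231, 231, 231, 232, 231, 232, 232, 231, 231, 231, 232, 232, 232, 231, 232, 231, 232]
280 [227, 229, 231, 235, 236, 235, 234, 234, 233, 233, 232, 232, 235, 233, 184, 136, 150, 172, 186, 183, 181, 180, 179, 174, 182, 220, 230, 233, 233, 231, 231, 232, 232, 231, 231, 231, 232, 231, 231, 231, 230, 231, 231, 232, 232, 232, 232, 231, 233, 231]
grip [-0.0042  0.0384]
grip [0.0066 0.0384]
grip [-0.0049 -0.0274]
grip [ 0.0076 -0.0274]
expected bar ends px [array([361.5, 176.7]), array([355.8, 246.8]), array([350.9, 307.6])]
seat [array([432.9, 173.5]), array([426.3, 216.8]), array([420.3, 256.6])]
seat [array([445.3, 177.5]), array([437.6, 224.1]), array([430.6, 266.5])]
topbar [0.049  0.0424]
topbar [ 0.047  -0.0106]
```

Request:
jog_arm:
  series:
    - [0,0.3,0,0,1]
    - [0,1,0,0,1]
    - [0,2,0,0,1]
    - [0,3,0,0,1]
    - [0,4,0,0,1]
    - [0,5,0,0,1]
    - [0,6,0,0,1]
    - [0,7,0,0,1]
    - [0,7.7,0,0,1]
    - [0,8,0,0,1]
    - [0,8,0,0,1]
    - [0,8,0,0,1]
    - [0,8,0,0,1]

```text
clock: 9.6
ee_pos: [0.4336, -0.2068, 0.2678]
orientation: [0.0, 0.631, 0.775, 0.0]
ft_force: [-0.3, 0.3, -4.5]
opening: 0.141
grasp_force: 98.7
```

Run:
```python
from h import *
st=robot.state();q=st['orientation'];print(st['ee_pos'],np.degrees(2*np.arctan2(q[2],q[1])),st['ft_force'],st['torque'])
w=snap('wrist','w4');w3=load('w3');t=snap('top','t4')
print(proj(t,[.483,-.2,.234]))
b=w3['img'][155:275,385:485]
a=w['img'][140:320,310:460]
c=t['img'][185:235,350:415]
m=np.hstack([cv2.resize(a,(500,600),interpolation=cv2.INTER_CUBIC),np.vstack([cv2.resize(b,(290,348),interpolation=cv2.INTER_CUBIC),cv2.resize(c,(290,252),interpolation=cv2.INTER_CUBIC)])])
cv2.imwrite('pics/m4.png',m)
```

```text
[ 0.43360011 -0.206762    0.2678027 ] 101.68639906887263 [-0.25378744  0.31928066 -4.50186457] [0.007589   0.03980287 0.02853183]
[391.85645467 207.00812498]
```

View pics/m4.png

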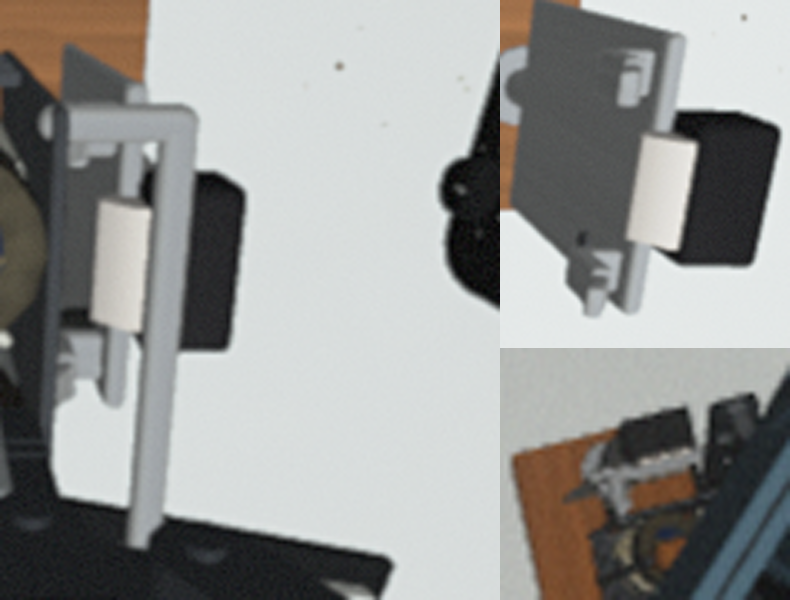

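Run:
```python
from h import *
w=load('w4');w3=load('w3')
a=np.radians(101.69);X=np.array([np.sin(a),-np.cos(a)]);Y=np.array([np.cos(a),np.sin(a)])
tcp=np.array([.4336,-.2068])
def loc(p): d=p[:2]-tcp; return np.append([d@X,d@Y],p[2]).round(4)
for n,p,q in(('noseU',(433.3,200.9),(340.6,199.4)),('noseL',(429.1,238.4),(337.6,236)),('noseUR',(452,203),(355,202)),('houseU',(480.9,199.8),(383.5,197)),('houseL',(471.9,246.4),(379,244.4)),
 ('hookU tip',(385+(628-500)/2.9,155+103/2.9),(310+75/3.333,140+165/3.333)),('hookL',(385+95/2.9,155+313/2.9),(310+62/3.333,140+398/3.333))):
    print(n,loc(tri((w3,*p),(w,*q))), 'z.175',loc(onz(w,*q,.175)))
for p in((65,122),(165,138),(165,300),(145,545)): print('bar',loc(onz(w,310+p[0]/3.333,140+p[1]/3.333,.234)))
```

```text
noseU [0.0507 0.0145 0.167 ] z.175 [0.0491 0.0164 0.175 ]
noseL [ 0.0487 -0.0171  0.1733] z.175 [ 0.0484 -0.016   0.175 ]
noseUR [0.0602 0.0154 0.1784] z.175 [0.0611 0.0142 0.175 ]
houseU [0.0831 0.0189 0.1787] z.175 [0.0844 0.0185 0.175 ]
houseL [ 0.0833 -0.0223  0.1791] z.175 [ 0.0848 -0.0238  0.175 ]
hookU tip [0.042  0.0249 0.1744] z.175 [0.0419 0.0248 0.175 ]
hookL [ 0.042  -0.04    0.1733] z.175 [ 0.0417 -0.0381  0.175 ]
bar [0.0293 0.0457 0.234 ]
bar [0.0478 0.0427 0.234 ]
bar [0.0502 0.0112 0.234 ]
bar [ 0.0503 -0.0431  0.234 ]
```

Request:
jog_arm:
  series:
    - [-0.1,0.1,0.3,0,1]
    - [-0.1,0.1,0.8,0,1]
    - [-0.1,0.1,1.4,0,1]
    - [-0.1,0.1,2.0,0,1]
    - [-0.1,0.1,2.6,0,1]
    - [-0.1,0.1,3.2,0,1]
    - [-0.1,0.1,3.7,0,1]
    - [-0.1,0.1,4.1,0,1]
    - [-0.1,0.1,4.4,0,1]
    - [-0.1,0.1,4.5,0,1]
    - [-0.1,0.1,4.5,0,1]
    - [-0.1,0.1,4.5,0,1]

```text
clock: 10.7
ee_pos: [0.4348, -0.2074, 0.2226]
orientation: [-0.0, 0.631, 0.776, -0.0]
ft_force: [-1.7, -0.3, -5.4]
opening: 0.145
grasp_force: 98.6
```

Run:
```python
from h import *
st=robot.state();q=st['orientation'];print(st['ee_pos'],np.degrees(2*np.arctan2(q[2],q[1])),st['ft_force'],st['torque'])
w=snap('wrist','w5')
cv2.imwrite('pics/m5.png',cv2.resize(w['img'][150:310,310:430],(600,600*160//120*3//4),interpolation=cv2.INTER_CUBIC) if 0 else cv2.resize(w['img'][150:310,310:430],(450,600),interpolation=cv2.INTER_CUBIC))
```

```text
[ 0.43479155 -0.20742057  0.22259866] 101.70132691959061 [-1.7311433  -0.28228495 -5.39585947] [-0.11226291  0.80008196 -0.09365718]
```

View pics/m5.png

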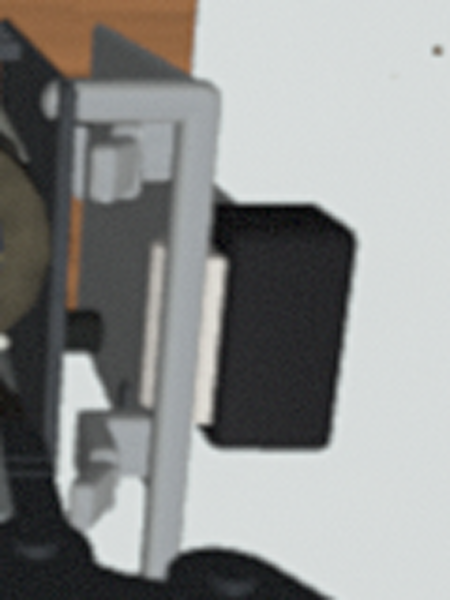

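Run:
```python
from h import *
w=load('w5')
a=np.radians(101.70);X=np.array([np.sin(a),-np.cos(a)]);Y=np.array([np.cos(a),np.sin(a)])
tcp=np.array([.4348,-.2074])
def loc(u,v,z): d=onz(w,310+u/3.75,150+v/3.75,z)[:2]-tcp; return (1e3*np.array([d@X,d@Y])).round(1)
for n,u,v,z in(('lugU in',180,122,.189),('lugU in top',120,120,.189),('prongU outer',115,138,.181),('prongU outer2',115,148,.181),('plateU',160,122,.165),('prongL',90,528,.181),('prongLtop',100,450,.181),('plateL low',140,475,.165),('noseT',190,245,.172),('noseB',190,425,.172),('houseU',355,240,.179),('houseL',328,448,.179),('bar',192,250,.1925),('bar',165,500,.1925),('prong inner U',140,150,.181)):print(n,loc(u,v,z))
```

```text
lugU in [46.8 42.1]
lugU in top [37.  42.4]
prongU outer [38.  37.7]
prongU outer2 [38.1 36. ]
plateU [49.4 37.4]
prongL [ 37.7 -37.9]
prongLtop [ 38.7 -21.4]
plateL low [ 50.5 -35.5]
noseT [54.8 15.8]
noseB [ 57.7 -20.8]
houseU [82.1 18.9]
houseL [ 82. -22.]
bar [49.5 21.3]
bar [ 48.4 -25.2]
prong inner U [42.4 35.6]
```

Request:
jog_arm:
  series:
    - [0,-0.05,0,0,1]
    - [0,-0.05,0,0,1]
    - [0,-0.05,0.1,0,1]
    - [0,-0.05,0.2,0,1]
    - [0,-0.05,0.3,0,1]
    - [0,-0.05,0.4,0,1]
    - [0,-0.05,0.5,0,1]
    - [0,-0.05,0.6,0,1]
    - [0,-0.05,0.7,0,1]
    - [0,-0.05,0.8,0,1]
    - [0,-0.05,0.9,0,1]
    - [0,-0.05,0.9,0,1]
    - [0,-0.05,0.9,0,1]

```text
clock: 11.83
ee_pos: [0.4345, -0.2076, 0.2136]
orientation: [-0.0, 0.631, 0.776, 0.0]
ft_force: [-1.5, -1.1, -5.2]
opening: 0.143
grasp_force: 98.6
```

```bash
python3 -c "
from h import *
st=robot.state();print(st['ee_pos'],st['ft_force'],st['torque'])"
```

```text
[ 0.43448081 -0.20759882  0.21357787] [-1.5474504  -1.13156378 -5.21186145] [-0.25091581  0.48629178 -0.11707392]
```

Request:
jog_arm:
  series:
    - [0,0,0.05,0,1]
    - [0,0,0.1,0,1]
    - [0,0,0.15,0,1]
    - [0,0,0.2,0,1]
    - [0,0,0.25,0,1]
    - [0,0,0.3,0,1]
    - [0,0,0.35,0,1]
    - [0,0,0.4,0,1]
    - [0,0,0.45,0,1]
    - [0,0,0.5,0,1]
    - [0,0,0.5,0,1]

```text
clock: 12.75
ee_pos: [0.4343, -0.2079, 0.2091]
orientation: [0.0, 0.631, 0.775, -0.0]
ft_force: [-5.5, -1.4, 1.8]
opening: 0.145
grasp_force: 99.7
```

```bash
python3 -c "
from h import *
st=robot.state();print(st['ee_pos'],st['ft_force'],st['torque'])"
```

```text
[ 0.43432946 -0.20788589  0.20910526] [-5.47876095 -1.38877209  1.76307371] [-0.20153768  0.9865489  -0.0560677 ]
```

Request:
jog_arm:
  series:
    - [0,0,0.05,0,1]
    - [0,0,0.1,0,1]
    - [0,0,0.15,0,1]
    - [0,0,0.2,0,1]
    - [0,0,0.2,0,1]

```text
clock: 13.17
ee_pos: [0.4342, -0.2078, 0.2066]
orientation: [-0.0, 0.631, 0.775, -0.0]
ft_force: [-4.4, -1.5, -1.1]
opening: 0.142
grasp_force: 99.2
```

Request:
jog_arm:
  series:
    - [0,0,0.05,0,1]
    - [0,0,0.1,0,1]
    - [0,0,0.15,0,1]
    - [0,0,0.2,0,1]
    - [0,0,0.2,0,1]

```text
clock: 13.58
ee_pos: [0.4341, -0.2074, 0.2043]
orientation: [-0.001, 0.631, 0.776, -0.0]
ft_force: [-4.5, -1.0, -5.4]
opening: 0.149
grasp_force: 98.7
```

Request:
jog_arm:
  series:
    - [0,0,0.05,0,1]
    - [0,0,0.1,0,1]
    - [0,0,0.15,0,1]
    - [0,0,0.2,0,1]
    - [0,0,0.2,0,1]

```text
clock: 14.0
ee_pos: [0.4342, -0.2075, 0.2024]
orientation: [-0.0, 0.631, 0.775, -0.0]
ft_force: [-5.1, -2.0, -5.1]
opening: 0.147
grasp_force: 98.5
```

Request:
jog_arm:
  series:
    - [0,0,0.05,0,1]
    - [0,0,0.1,0,1]
    - [0,0,0.15,0,1]
    - [0,0,0.15,0,1]

```text
clock: 14.33
ee_pos: [0.4343, -0.2075, 0.201]
orientation: [-0.0, 0.631, 0.775, -0.0]
ft_force: [-3.8, -0.6, -6.7]
opening: 0.145
grasp_force: 98.3
```

Request:
jog_arm:
  series:
    - [0,0,0.05,0,1]
    - [0,0,0.1,0,1]
    - [0,0,0.15,0,1]
    - [0,0,0.2,0,1]
    - [0,0,0.2,0,1]

```text
clock: 14.75
ee_pos: [0.4345, -0.2076, 0.1992]
orientation: [0.0, 0.631, 0.775, 0.0]
ft_force: [-3.4, -0.4, -7.7]
opening: 0.143
grasp_force: 98.3
```

Request:
jog_arm:
  series:
    - [0,0,0.05,0,1]
    - [0,0,0.1,0,1]
    - [0,0,0.15,0,1]
    - [0,0,0.15,0,1]

```text
clock: 15.08
ee_pos: [0.4346, -0.2077, 0.1979]
orientation: [0.0, 0.631, 0.775, 0.0]
ft_force: [-3.7, -1.2, -6.4]
opening: 0.144
grasp_force: 98.5
```

Request:
jog_arm:
  series:
    - [0,0,0.05,0,1]
    - [0,0,0.1,0,1]
    - [0,0,0.1,0,1]
    - [0,0,0.1,0,1]

```text
clock: 15.42
ee_pos: [0.4346, -0.2078, 0.1977]
orientation: [0.0, 0.631, 0.775, -0.0]
ft_force: [-5.6, 0.3, -0.3]
opening: 0.146
grasp_force: 99.5
```

Request:
jog_arm:
  series:
    - [0,0,0.05,0,1]
    - [0,0,0.1,0,1]
    - [0,0,0.1,0,1]
    - [0,0,0.1,0,1]

```text
clock: 15.75
ee_pos: [0.4346, -0.2078, 0.1976]
orientation: [0.001, 0.631, 0.776, -0.0]
ft_force: [-7.7, 1.8, 7.8]
opening: 0.142
grasp_force: 100.5
```

Request:
jog_arm:
  series:
    - [0,-0.05,-0.1,0,1]
    - [0,-0.1,-0.1,0,1]
    - [0,-0.1,-0.1,0,1]
    - [0,-0.1,-0.1,0,1]
  grip_force: 40

```text
clock: 16.08
ee_pos: [0.434, -0.208, 0.1975]
orientation: [0.001, 0.631, 0.775, 0.0]
ft_force: [-3.8, 0.7, 1.5]
opening: 0.146
grasp_force: 99.8
```

Request:
jog_arm:
  series:
    - [0,0,0,0,0.5]
    - [0,0,0,0,0.3]
    - [0,0,0,0,0.1]
    - [0,0,0,0,0]
    - [0,0,0,0,-0.2]
    - [0,0,0,0,-0.3]
    - [0,0,0,0,-0.3]
    - [0,0,0,0,-0.3]

```text
clock: 16.75
ee_pos: [0.4335, -0.2079, 0.1968]
orientation: [0.0, 0.631, 0.775, 0.0]
ft_force: [-0.7, -0.6, -1.2]
opening: 0.651
grasp_force: 0.0
```

Released; now straight up and check.

Request:
jog_arm:
  series:
    - [0,0,-0.5,0,-0.3]
    - [0,0,-1.5,0,-0.3]
    - [0,0,-3,0,-0.3]
    - [0,0,-5,0,-0.3]
    - [0,0,-7,0,-0.3]
    - [0,0,-9,0,-0.3]
    - [0,0,-11,0,-0.3]
    - [0,0,-12,0,-0.3]
    - [0,0,-12,0,-0.3]
    - [0,0,-12,0,-0.3]
    - [0,0,-12,0,-0.3]
    - [0,0,-12,0,-0.3]

```text
clock: 17.75
ee_pos: [0.4329, -0.2074, 0.3154]
orientation: [-0.001, 0.631, 0.775, 0.0]
ft_force: [0.4, 0.6, 0.6]
opening: 0.65
grasp_force: 0.0
```

Run:
```python
from h import *
st=robot.state();print(st['ee_pos'],st['ft_force'])
w=snap('wrist','w6');s=snap('side','s6')
p=proj(w,[.47,-.2,.17]).astype(int);print(p)
a=w['img'][p[1]-75:p[1]+75,p[0]-75:p[0]+75];b=s['img'][120:270,320:420]
cv2.imwrite('pics/m6.png',np.hstack([cv2.resize(a,(500,500),interpolation=cv2.INTER_CUBIC),cv2.resize(b,(300,500))]))
```

```text
[ 0.43293769 -0.20740367  0.31543909] [0.44189301 0.56118454 0.57701361]
[318 202]
```

View pics/m6.png

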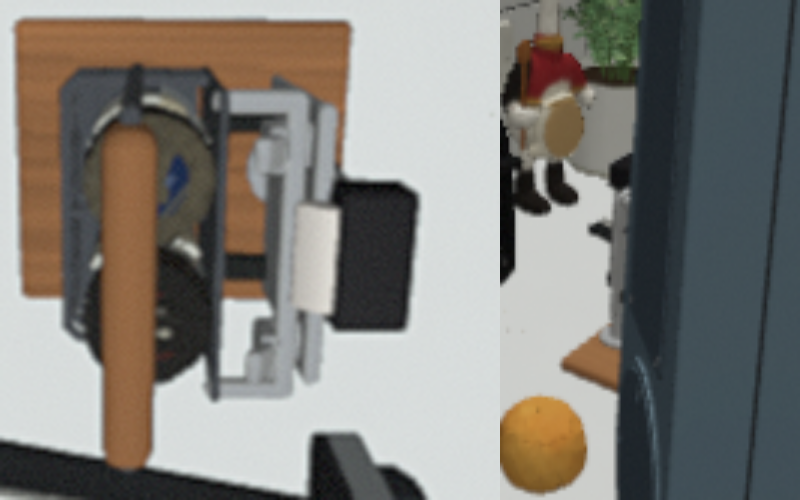

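The wrist picture shows the bar in both hooks, with the white nose at crop (315,258) out over it. Both jars sit in the basket and the fingers are clear.

```bash
python3 -c "
from bench import robot
print(robot.finish_job())"
```

```text
the job is handed in; nothing more can be done
None
```

The spice caddy now hangs on stand_b, let go, with the catch out over its bar and both jars in it in the last wrist picture; I handed the job in at about 18 s and got no verdict back.

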